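# Cap the part-used gas cartridge

## Robot

A 7-joint arm with a two-finger parallel gripper is mounted at the origin on the work surface. World frame = base frame: x ahead of the robot, y to its left, z up, the work surface at z = 0. Lengths are in mm, angles in rad, forces in N, time in s.
With the tool pointing down it reaches from about 400 to 875 mm from the base axis. Payload 4.4 kg.
Tool frame: the origin (TCP) lies midway between the tips of the shut fingers; the grasp point (between the pads) lies 19 mm behind it; z points along the fingers, y is the line along which they close (so a half turn about z gives the same grasp; the last joint's range is limited). The gripper opens to 85 mm and grips with 20 to 120 N. Pads are 22 mm wide; open, the fingers measure 114 mm over their backs; the gripper's body (76 mm by 85 mm) begins 54 mm behind the grasp point. The pads swing forward as they close: fully open they stand 13 mm farther back than shut.
Start: joints at [1.266, 0.628, 0.038, 1.517, -0.027, 0.996, -0.02], TCP at [153.776, -631.562, 231.313] pointing down, gripper open.
Joint ranges: [-3.06, 3.06], [-0.37, 2.12], [-1.25, 1.32], [0.18, 2.47], [-1.1, 4.24], [0.23, 1.98], [-2.94, 2.94]. Speed limits (rad/s): [2.57, 2.57, 3.14, 3.14, 3.14, 3.14, 3.14].

## Interface

Orientations are given as [roll, pitch, yaw] about the fixed x, y, z axes, in that order (R = Rz(yaw) Ry(pitch) Rx(roll)).
In Python, from cell import ctrl gives the robot as it stands. The module is installed in compiled form; this text tells all that it offers.
- The arm moves only by the tool step_arm, never from a script. Its argument "commands" is one flat list of numbers, 7 for each row, row after row: the shift along the tool's x, y, z in cm, then the turn, a rotation vector about the tool's x, y, z in rad, then the opening, from 0 (shut) to 1 (fully open). A call has 1 to 10 rows; each row is the pose to reach, as a shift and turn from the pose commanded when the call began, along the tool's axes at that moment; what a row does not reach only later rows make up. A row lasts 1/10 s, in which the tool goes at most 50 mm and 8.59 degrees, less where a joint would pass 70% of its speed; a pose out of reach is approached as far as the arm can. A call with a gripper value outside its range is refused whole. The fingers move at their own pace and stop on an object; the grip force is fixed at half the most. Time passes only in rows, so rows that repeat a pose let the fingers close. It gives the time, the measured TCP pose, the force, the opening and the grip force at its end, in the units of the state.
- ctrl.read_state(): the state, without advancing time (a new reading comes with each control period).
- ctrl.get_image(name): name is "side" or "top" or "wrist"; returns a dict with "image" (400x640x3 uint8, red, green, blue), "range_z" (400x640 float32, mm along the optical axis (not along the pixel's ray), 0 where there is no reading), "vfov" (degrees; the focal length in pixels is half the picture's height over the tangent of half this angle, whatever the lens; pixels are square), "cx", "cy" (the principal point, pixels), "world_to_cam" (4x4, takes a point from world to camera coordinates). Camera axes: x right, y down, z forward; pixel columns grow to the right and rows downward; lengths in mm; the calibration is good to about 2 mm. A picture is of the moment at which its call begins.
- ctrl.finish_job(): hands the job in; it is judged then, once.
The state is a dict: "clock": time; "qpos": joint angles; "qd": joint speeds; "tau": joint torques, N m; "eef_pos": TCP position; "tool_rot": TCP orientation; "force": force on the tool from outside, world axes, zero at the start; "torque": the same for the moment, N m; "width": finger opening in mm; "gripper_force": force on a finger pad.
Only numpy, scipy, OpenCV 4.12 (cv2) and the standard library are available. Lean on these libraries where they do the work, as an engineer would, in place of code of your own. Each camera call takes 0.05 s, during which the arm holds its last target. There are 200 camera calls.

## Task

The part-used gas cartridge has come out of the stove: take its black cap from the table and press it straight down over the cartridge's bare valve collar until it clicks, and keep pressing after the force drops until the skirt is fully home on the shoulder. Finish with your hand still on the cap, bearing down firmly on it, the cartridge standing upright on the table. Leave the spare cartridge, bowl, spoon and salt jar alone.

Things in the scene. Friction and masses are not known exactly. Their poses are not given: they have to be found in the camera images.
- cap_center (a point): the loose cap: a round black plastic cup 52 mm across and 34 mm high with a finely ribbed skirt, hollow (wall 2.5 mm), about 30 g, standing mouth down on the table. The point is its centre, 17 mm above the mouth rim; z is its axis, out through the closed top. Four springy beads stand inside, 6 mm above the mouth. It may be gripped across the skirt at any yaw.
- cap_seat (a point): shoulder of the part-used, uncapped gas cartridge, where the cap's skirt comes to rest: point on the can's axis, 172 mm above its base; z is the can's axis, up. The cartridge is a loose upright steel can, 68 mm across, blue with a white band, 0.22 to 0.38 kg. Its top steps in at a seam (161 mm high, 69 mm across) to a dome 55 mm across at the shoulder. Fully home, the cap's centre is 17 mm above the point.
- collar_top (a point): top of that cartridge's bare metal collar, 15.5 mm above the shoulder, on the axis; collar 42 mm across, bevelled to 33 mm at the top, a valve stem 6.5 mm higher. The beads meet it with the cap's mouth 8 mm above the shoulder; the push grows to 6 to 12 N, then at about 4 mm it clicks, drops to nothing and the cap draws itself home, lifting the light can a little until pressed on to the hard stop.
- spare_center (a point): centre (103 mm up) of the spare cartridge: the same can, 206 mm high over its black cap, which is already on; it shows what the finished work looks like. Bystander, loose.
- bowl: white bowl, 170 mm across and 55 mm high; centre of its foot. Bystander, loose.
- spoon_grip (a point): wooden spoon, 280 mm long, lying flat; point on its handle. Bystander, loose.
- salt_center (a point): glass jar of salt, 70 mm across and 100 mm high; point at its centre, 50 mm up. Bystander, loose.
- stove: black portable gas stove, fixed, 280 mm in its x, 340 mm in its y, with a frying pan 285 mm across on it (rim 143 mm high, long handle towards the robot up to 170 mm high); centre of its underside.

How it is judged (in metres and radians):
On the way, in this order (a step that is already met when the one before it is completed fails the run):
1. the cap is picked up: its centre at least 60 mm above the table, in the fingers (height (world z) of cap_center above 0.06 m and contact force between the fingers and cap above 1 N), for 0.2 s.
2. the cap is over the bare collar, not yet clicked (centre within 10 mm of the can's axis, mouth 5 to 80 mm above the shoulder) (horizontal distance between cap_center and cap_seat below 0.01 m and z of cap_center in the frame of cap_seat between 0.022 and 0.097 m), for 0.05 s.
3. past the click, the cap is fully home and still pressed down for half a second (z of cap_center in the frame of cap_seat between 0.0145 and 0.0185 m and horizontal distance between cap_center and cap_seat below 0.003 m and angle between the z axis of cap_center and the z axis of cap_seat, either way round below 0.07 rad and angle between cap_seat's own z axis and vertical below 0.05 rad and height (world z) of cap_seat between 0.167 and 0.176 m and contact force between cartridge and table above 9 N and contact force between the fingers and cap above 3 N), for 0.5 s.
At the end, for the whole second after the job is handed in: Cap fully home (skirt within 1.5 mm of the shoulder, 3 mm of the axis, 4 degrees of square), cartridge upright on the table (3 degrees), fingers on the cap (over 3 N) and bearing down: the table carries over 9 N under the cartridge, its weight of 2 to 4 N included, all through the last second (all of step 3); the arm keeps its last pose, push and grip.
It fails at once if the part-used cartridge is knocked over or lifted (angle between cap_seat's own z axis and vertical above 0.35 rad or height (world z) of cap_seat above 0.2 m).
It fails at once if a bystander is pushed more than 30 mm from its place (distance of any of spare_center, bowl, spoon_grip, salt_center from where it was at the start of the episode above 0.03 m).
It also fails if it takes over 51 s, if anything falls off the work surface, if the arm or the gripper's body presses on something with over 40 N, if the wrist force passes 120 N, or if a joint passes its speed limit or range.

## Working session

There is one attempt and no reset: what is moved stays moved. The work goes in short steps, Python scripts to look and compute and a tool call to move; the robot and the scene stay as the last step left them, time stands still between calls to the robot, and variables do not carry over. Pictures are saved under pics/ and viewed, at most 10 in all, crops included, and the job is handed in when it is done.

Besides the shell and the picture viewer there is one more tool, called after "Emit:" as name(argument=value, ...) on one line, values as JSON. step_arm: Moves the arm, as the interface text tells. Its arguments: {"type":"object","properties":{"commands":{"type":"array"}},"required":["commands"]}

```bash
mkdir -p pics; cat > h.py <<'E'
import numpy as np, cv2
from cell import ctrl
def grab(n):
    d=ctrl.get_image(n); h=d["image"].shape[0]
    d["f"]=h/2/np.tan(np.radians(d["vfov"])/2); return d
def cloud(d):
    z=d["range_z"].astype(float); v,u=np.indices(z.shape)
    P=np.stack([(u-d["cx"])*z/d["f"],(v-d["cy"])*z/d["f"],z,np.ones_like(z)],-1)
    return (P@np.linalg.inv(d["world_to_cam"]).T)[...,:3]
def ray(d,u,v,h):
    M=np.linalg.inv(d["world_to_cam"]); c=M[:3,3]
    r=M[:3,:3]@np.array([(u-d["cx"])/d["f"],(v-d["cy"])/d["f"],1]); return c+r*(h-c[2])/r[2]
def save(d,n): cv2.imwrite(f"pics/{n}.png",cv2.cvtColor(d["image"],cv2.COLOR_RGB2BGR))
E
python3 - <<'E'
from h import *
for n in("side","top"):
    d=grab(n); save(d,n+"0"); print(n,d["f"],np.linalg.inv(d["world_to_cam"]).round(2)[:3].tolist())
    np.savez(f"{n}0.npz",**d)
s=ctrl.read_state(); print({k:np.round(v,3) for k,v in s.items()})
E
```

```text
side 454.1166457135988 [[-0.85, -0.38, 0.37, 4.67], [-0.52, 0.63, -0.57, 871.22], [-0.01, -0.68, -0.73, 1269.75]]
top 361.76282089621446 [[-0.02, -1.0, 0.08, 481.63], [-1.0, 0.02, 0.0, 15.54], [-0.0, -0.08, -1.0, 1207.27]]
{'clock': np.float64(0.1), 'qpos': array([ 1.266,  0.629,  0.038,  1.518, -0.027,  0.996, -0.02 ]), 'qd': array([ 0.001, -0.002, -0.   , -0.003,  0.   ,  0.   ,  0.001]), 'tau': array([ 2.0000e-03, -5.6453e+01,  1.2300e+00, -1.9397e+01,  1.1000e-02,
        5.0000e-03, -0.0000e+00]), 'eef_pos': array([ 153.61 , -631.035,  230.491]), 'tool_rot': array([-3.14 ,  0.   ,  0.239]), 'force': array([ 0.049,  0.705, -0.454]), 'torque': array([ 0.037, -0.053,  0.005]), 'gripper_force': np.float64(0.0), 'width': np.float64(85.457)}
```

View pics/side0.png

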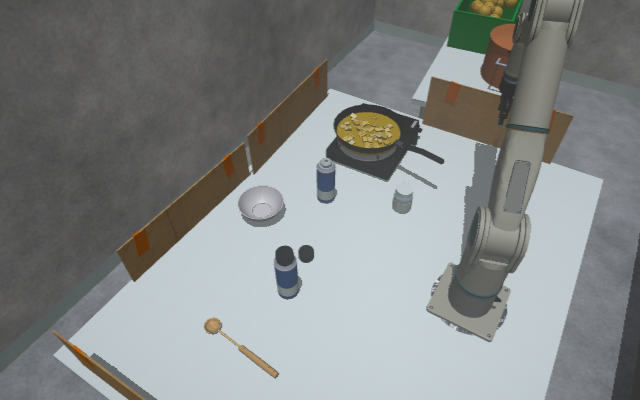

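View pics/top0.png

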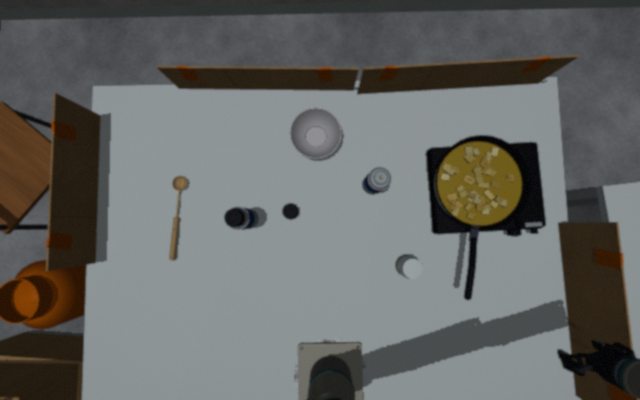

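The side view shows the cap at (306,254), the bare cartridge at (326,180) and the spare at (287,270). In the top view they are at (291,211), (377,180) and (238,218), with the salt jar at (409,267) and the bowl at (316,134).

```bash
python3 - <<'E'
from h import *
def circ(d,box,mask,h,tag):
    u0,v0,u1,v1=box; m=np.zeros(mask.shape,np.uint8); m[v0:v1,u0:u1]=mask[v0:v1,u0:u1]
    c=max(cv2.findContours(m,cv2.RETR_EXTERNAL,cv2.CHAIN_APPROX_NONE)[0],key=cv2.contourArea)
    (u,v),r=cv2.minEnclosingCircle(c); M=cv2.moments(c); print(tag,(u,v,r),ray(d,M['m10']/M['m00'],M['m01']/M['m00'],h).round(1))
for n,cap,can,sp,salt in(("top",(278,198,305,225),(358,160,396,200),(220,200,255,235),(390,245,430,285)),("side",(296,240,318,266),(312,150,340,210),(270,240,302,300),(385,175,420,220))):
    d=dict(np.load(f"{n}0.npz")); P=cloud(d); img=d["image"].astype(int)
    for t,b,lo,hi in(("cap",cap,26,45),("can dome",can,166,190),("can collar",can,183,192),("can stem",can,191,200),("spare",sp,198,215),("salt",salt,92,110)):
        Q=P[b[1]:b[3],b[0]:b[2]].reshape(-1,3); Q=Q[(Q[:,2]>lo)&(Q[:,2]<hi)]
        if len(Q): print(n,t,len(Q),Q.mean(0).round(1),Q.min(0).round(0),Q.max(0).round(0))
    circ(d,cap,(img.max(2)<60).astype(np.uint8),30,n+" cap dark")
E
```

```text
top cap 201 [527.8 120.6  33.9] [504.  97.  27.] [553. 146.  39.]
top can dome 302 [ 612.2 -149.8  178.2] [ 584. -180.  166.] [ 642. -122.  190.]
top can collar 144 [ 613.  -152.   187.6] [ 593. -171.  183.] [ 633. -134.  192.]
top can stem 16 [ 611.  -151.4  193. ] [ 601. -161.  191.] [ 627. -138.  198.]
top spare 284 [506.  261.4 205.9] [482. 236. 198.] [532. 288. 211.]
top salt 336 [ 345.9 -252.7  100.1] [ 316. -284.   93.] [ 376. -223.  106.]
top cap dark (290.3947448730469, 211.07894897460938, 7.681508541107178) [527.7 118.6  30. ]
side cap 161 [525.1 123.3  32.6] [500.  98.  26.] [553. 148.  40.]
side can dome 153 [ 607.2 -143.6  177.3] [ 582. -172.  166.] [ 638. -118.  190.]
side can collar 65 [ 609.  -149.2  186.6] [ 590. -170.  183.] [ 632. -129.  191.]
side can stem 4 [ 610.9 -146.   192.3] [ 607. -151.  191.] [ 615. -141.  195.]
side spare 222 [503.2 265.2 204.5] [477. 237. 198.] [531. 290. 211.]
side salt 185 [ 342.2 -250.    98.8] [ 313. -286.   92.] [ 374. -219.  106.]Traceback (most recent call last):
  File "<stdin>", line 11, in <module>
  File "<stdin>", line 4, in circ
ValueError: max() iterable argument is empty
```

```bash
cat >> h.py <<'E'
from scipy.spatial.transform import Rotation as R
def go(p,yaw=np.pi/2):
    s=ctrl.read_state(); T=R.from_euler('xyz',s["tool_rot"])
    print("shift cm",(T.inv().apply(np.array(p)-s["eef_pos"])/10).round(2),"turn",(T.inv()*R.from_euler('xyz',[np.pi,0,yaw])).as_rotvec().round(4),"at",s["eef_pos"].round(1),s["tool_rot"].round(4))
E
python3 - <<'E'
from h import *
go([420,-350,260]); go([510,60,260]); go([527,121,200])
E
```

```text
shift cm [ 32.53 -21.01  -2.92] turn [-1.500e-03 -1.100e-03 -1.332e+00] at [ 153.6 -631.   230.5] [-3.1399e+00  1.0000e-04  2.3880e-01]
shift cm [ 50.97 -58.72  -2.86] turn [-1.500e-03 -1.100e-03 -1.332e+00] at [ 153.6 -631.   230.5] [-3.1399e+00  1.0000e-04  2.3880e-01]
shift cm [ 54.07 -64.23   3.15] turn [-1.500e-03 -1.100e-03 -1.332e+00] at [ 153.6 -631.   230.5] [-3.1399e+00  1.0000e-04  2.3880e-01]
```

Emit:
step_arm(commands=[4,-2.5,-3,0,0,-0.15,1,8,-5,-3,0,0,-0.3,1,12,-8,-3,0,0,-0.45,1,16,-10.5,-3,0,0,-0.6,1,20,-13,-3,0,0,-0.75,1,24,-15.5,-3,0,0,-0.9,1,28,-18,-3,0,0,-1.05,1,32.5,-21,-3,0,0,-1.2,1,34.5,-25,-3,0,0,-1.33,1,36.5,-29,-3,0,0,-1.33,1])

```text
clock: 1.1
eef_pos: [440.8, -260.9, 260.9]
tool_rot: [3.141, -0.001, 1.573]
force: [1.6, -0.0, 0.6]
width: 85.6
gripper_force: 0.0
```

```bash
python3 - <<'E'
from h import *
go([527,90,240]); go([527,121,180])
E
```

```text
shift cm [35.07  8.7   2.14] turn [ 0.0002 -0.0013  0.0021] at [ 440.8 -260.9  260.9] [ 3.1414e+00 -1.3000e-03  1.5729e+00]
shift cm [38.17  8.7   8.14] turn [ 0.0002 -0.0013  0.0021] at [ 440.8 -260.9  260.9] [ 3.1414e+00 -1.3000e-03  1.5729e+00]
```

Emit:
step_arm(commands=[4.5,0.5,0,0,0,0,1,9,1,0,0,0,0,1,13.5,2,0,0,0,0,1,18,3,0,0,0,0,1,22.5,4.5,0,0,0,0,1,27,6,1,0,0,0,1,31.5,7.5,3,0,0,0,1,35,8.7,6,0,0,0,1,38.2,8.7,9,0,0,0,1,38.2,8.7,9,0,0,0,1])

```text
clock: 2.1
eef_pos: [524.4, 123.8, 167.6]
tool_rot: [-3.134, -0.002, 1.577]
force: [-0.7, 0.0, -0.3]
width: 85.3
gripper_force: 0.0
```

```bash
python3 - <<'E'
from h import *
d=grab("wrist"); save(d,"w1"); np.savez("w1.npz",**d); print(d["f"],np.linalg.inv(d["world_to_cam"]).round(2)[:3].tolist())
P=cloud(d); m=(P[...,2]>28)&(P[...,2]<42)&(abs(P[...,0]-527)<50)&(abs(P[...,1]-121)<50)
Q=P[m]; print(len(Q),Q.mean(0),np.percentile(Q,[1,99],axis=0))
s=ctrl.read_state(); print(s["eef_pos"],s["qpos"].round(2))
E
```

```text
291.9515117313892 [[1.0, 0.01, -0.01, 525.37], [0.01, -0.95, -0.3, 200.43], [-0.01, 0.3, -0.95, 310.22]]
2069 [528.49191669 121.30368832  32.98387707] [[504.49399114  96.40682415  28.91001129]
 [552.86023212 144.84387423  35.09056242]]
[525.56854617 120.84652304 169.18270875] [-0.02  0.58 -0.38  1.88  0.3   0.74 -0.57]
```

View pics/w1.png

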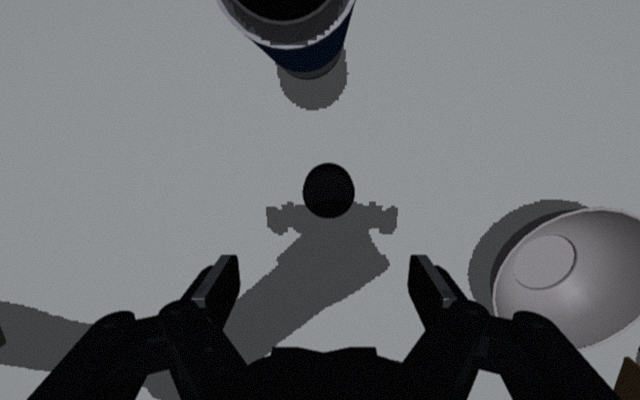

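The wrist view shows the cap at (329,190) between the fingers. The spare is at (300,40), close under the camera, so I will turn the wrist to yaw 0.8 and descend that way.

Emit:
step_arm(commands=[0,0.2,0,0,0,0.14,1,0,0.2,0,0,0,0.28,1,0,0.2,0,0,0,0.42,1,0,0.2,0,0,0,0.56,1,0,0.2,1,0,0,0.7,1,0,0.2,3,0,0,0.77,1,0,0.2,6,0,0,0.77,1,0,0.2,8,0,0,0.77,1,0,0.2,8,0,0,0.77,1,0,0.2,8,0,0,0.77,1])

```text
clock: 3.15
eef_pos: [530.1, 117.4, 92.1]
tool_rot: [3.141, -0.0, 0.797]
force: [1.0, 0.3, 0.2]
width: 85.4
gripper_force: 0.0
```

```bash
python3 - <<'E'
from h import *
d=grab("wrist")
P=cloud(d); m=(P[...,2]>28)&(P[...,2]<42)&(abs(P[...,0]-527)<35)&(abs(P[...,1]-121)<35)
Q=P[m]; a,b=np.percentile(Q,[1,99],axis=0);print(len(Q),Q.mean(0),(a+b)/2,b-a)
c=(a+b)/2; go([c[0],c[1],4],0.8); print(ctrl.read_state()["qpos"].round(2))
E
```

```text
3623 [530.15425976 120.83015247  33.08591759] [529.3570981  120.21261026  32.21431894] [48.36269829 48.04524546  5.51963727]
shift cm [ 0.08 -0.28  8.86] turn [ 0.0012 -0.0015 -0.0025] at [530.6 117.7  92.6] [ 3.1404e+00 -1.5000e-03  7.9750e-01]
[-0.19  0.68 -0.13  1.94  0.16  0.54 -1.2 ]
```

Emit:
step_arm(commands=[0.1,-0.3,2,0,0,0,1,0.1,-0.3,4,0,0,0,1,0.1,-0.3,6,0,0,0,1,0.1,-0.3,7.5,0,0,0,1,0.1,-0.3,8.5,0,0,0,1,0.1,-0.3,8.8,0,0,0,1,0.1,-0.3,8.8,0,0,0,1,0.1,-0.3,8.8,0,0,0,0,0.1,-0.3,8.8,0,0,0,0,0.1,-0.3,8.8,0,0,0,0])

```text
clock: 4.2
eef_pos: [528.7, 121.3, 4.5]
tool_rot: [3.141, -0.001, 0.798]
force: [-1.0, 0.4, 4.2]
width: 51.0
gripper_force: 61.8
```

Emit:
step_arm(commands=[0,0,0,0,0,0,0,0,0,0,0,0,0,0,0,0,0,0,0,0,0,0,0,0,0,0,0,0])

```text
clock: 4.6
eef_pos: [528.7, 121.3, 4.5]
tool_rot: [3.141, -0.001, 0.798]
force: [-0.7, 0.6, 7.3]
width: 51.0
gripper_force: 62.1
```

Emit:
step_arm(commands=[0,0,-1,0,0,0,0,0,0,-4,0,0,0,0,0,0,-8,0,0,0,0,0,0,-12,0,0,0,0,0,0,-16,0,0,0,0,0,0,-20,0,0,0,0,0,0,-24,0,0,0,0,0,0,-26,0,0,0,0,0,0,-26,0,0,0,0,0,0,-26,0,0,0,0])

```text
clock: 5.6
eef_pos: [527.7, 121.0, 263.7]
tool_rot: [3.141, -0.0, 0.799]
force: [-0.4, -1.4, -1.2]
width: 50.9
gripper_force: 62.5
```

```bash
python3 - <<'E'
from h import *
go([530,-60,262],0.8); s=ctrl.read_state(); print(s["qpos"].round(2),s["width"],s["gripper_force"],s["force"])
E
```

```text
shift cm [-12.81  12.79   0.17] turn [ 0.0004 -0.0003 -0.0012] at [527.7 121.  263.7] [ 3.1412e+00 -3.0000e-04  7.9880e-01]
[-0.15  0.44 -0.18  1.78  0.1   0.93 -1.15] 50.90779381162681 62.53170853480697 [-0.40599579 -1.43477638 -1.15317039]
```

Emit:
step_arm(commands=[-2,2.5,0,0,0,0,0,-5,6.2,0,0,0,0,0,-8,10,0,0,0,0,0,-11,14,0,0,0,0,0,-14,18,0,0,0,0,0,-17,21.5,0,0,0,0,0,-18.8,24,0,0,0,0,0,-19.4,24.7,0,0,0,0,0,-19.4,24.7,0,0,0,0,0,-19.4,24.7,0,0,0,0,0])

```text
clock: 6.6
eef_pos: [569.3, -188.0, 262.3]
tool_rot: [-3.139, -0.0, 0.801]
force: [-0.1, 1.2, -0.3]
width: 51.2
gripper_force: 62.5
```

```bash
python3 - <<'E'
from h import *
d=grab("wrist"); save(d,"w2"); np.savez("w2.npz",**d); M=np.linalg.inv(d["world_to_cam"]);print(M.round(2)[:3].tolist())
P=cloud(d)
for lo,hi in((150,166),(183,190),(191,198)):
    m=(P[...,2]>lo)&(P[...,2]<hi)&(abs(P[...,0]-612)<45)&(abs(P[...,1]+151)<45)
    Q=P[m]; a,b=np.percentile(Q,[1,99],axis=0);print(lo,len(Q),Q.mean(0).round(1),((a+b)/2).round(1),(b-a).round(1))
s=ctrl.read_state(); print(s["eef_pos"],s["tool_rot"],s["qpos"].round(2))
E
```

```text
[[0.72, -0.66, -0.21, 624.46], [-0.7, -0.68, -0.22, -133.5], [-0.0, 0.31, -0.95, 404.72]]
150 1393 [ 615.9 -150.9  162. ] [ 614.  -153.7  162.6] [67.  66.9  6.6]
183 2259 [ 614.5 -153.1  186.5] [ 614.2 -153.6  186.2] [38.3 38.4  6.3]
191 80 [ 614.2 -153.6  193.3] [ 614.4 -153.   193.2] [7.1 7.6 4.4]
[ 569.54376899 -187.56601124  262.65764686] [-3.13928169e+00 -4.04608277e-04  8.01677779e-01] [ 0.36  0.53 -0.14  1.62  0.08  1.   -0.57]
```

View pics/w2.png

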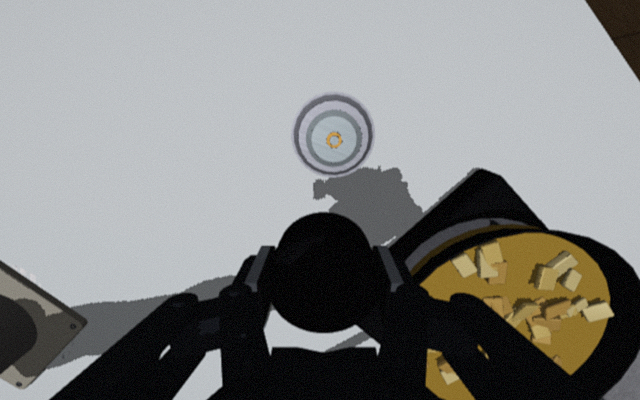

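The cap is held square at about (326,272), and the bare collar is at (334,139). I will measure both in one settled picture.

```bash
cat > m.py <<'E'
from h import *
d=grab("wrist"); P=cloud(d); s=ctrl.read_state(); e=s["eef_pos"]
def cir(u,v,lo,hi,c,w,t):
    m=((P[...,2]>lo)&(P[...,2]<hi)&(np.hypot(P[...,0]-c[0],P[...,1]-c[1])<w)&(d["image"].max(2)<u)&(d["image"].max(2)>=v))
    Q=P[m]; c2,r=cv2.minEnclosingCircle(Q[:,:2].astype(np.float32)); h=cv2.fitEllipse(cv2.convexHull(Q[:,:2].astype(np.float32)))
    print(t,len(Q),"z",np.median(Q[:,2]).round(1),"mean",Q.mean(0).round(1),"mec",np.round(c2,1),round(r,1),"ell",np.round(h[0]+h[1],1))
    if t=="cap": A=np.c_[Q[:,:2],np.ones(len(Q))]; print("plane",np.linalg.lstsq(A,Q[:,2],rcond=None)[0].round(3))
    return np.array(h[0])
cap=cir(256,0,e[2]+24,e[2]+40,e,27,"cap")
ring=cir(256,0,183,190,(614,-153),25,"collar"); cir(256,0,158,166,(614,-153),40,"seam"); cir(256,0,191,198,(614,-153),12,"stem")
print("eef",e.round(1),"cap-eef",(cap-e[:2]).round(1),"collar-cap",(ring-cap).round(1)); go([*(e[:2]+ring-cap),250],0.8)
E
python3 m.py
```

```text
cap 9206 z 291.4 mean [ 571.2 -186.6  291.5] mec [ 569.8 -187.6] 27.0 ell [ 569.3 -188.2   51.3   53.8]
plane [-3.20000e-02  1.00000e-03  3.10262e+02]
collar 2252 z 186.8 mean [ 614.5 -153.   186.5] mec [ 614.  -153.7] 20.8 ell [ 614.  -153.7   41.1   41.4]
seam 1393 z 161.5 mean [ 616.2 -150.9  162. ] mec [ 614.  -153.8] 34.5 ell [ 613.9 -153.7   68.5   68.6]
stem 86 z 193.4 mean [ 614.1 -153.8  193.2] mec [ 613.8 -153.8] 5.3 ell [ 614.1 -153.6    9.4   10.3]
eef [ 569.8 -187.6  263. ] cap-eef [-0.5 -0.7] collar-cap [44.7 34.5]
shift cm [5.59 0.81 1.3 ] turn [-0.0016 -0.0006  0.002 ] at [ 569.8 -187.6  263. ] [-3.14e+00 -6.00e-04  8.02e-01]
```

```bash
cat > c.py <<'E'
from h import *
d=grab("wrist"); s=ctrl.read_state(); e=s["eef_pos"]; T=R.from_euler('xyz',s["tool_rot"])
Q=T.inv().apply((cloud(d)-e).reshape(-1,3)); dark=d["image"].max(2).ravel()
m=(abs(Q[:,0])<32)&(abs(Q[:,1])<6)&(Q[:,2]<-15)&(Q[:,2]>-40)
Q=Q[m]; k=dark[m]
for x in range(-32,32,2):
    q=(Q[:,0]>=x)&(Q[:,0]<x+2)
    if q.any(): print(x,q.sum(),np.median(Q[q,2]).round(1),Q[q,2].min().round(1),k[q].mean().round(0))
E
python3 c.py
```

```text
-28 3 -26.5 -26.8 73.0
-26 15 -28.0 -28.7 57.0
-24 78 -28.8 -30.3 10.0
-22 88 -29.0 -30.5 8.0
-20 87 -28.9 -30.4 8.0
-18 98 -29.0 -30.6 8.0
-16 111 -28.6 -30.1 8.0
-14 117 -28.0 -30.6 7.0
-12 91 -27.8 -29.3 8.0
-10 92 -28.0 -29.0 7.0
-8 92 -27.9 -29.2 9.0
-6 93 -28.0 -29.0 8.0
-4 101 -28.0 -29.2 8.0
-2 96 -28.1 -29.0 7.0
0 102 -27.9 -28.8 8.0
2 97 -27.9 -29.3 8.0
4 108 -27.9 -29.7 7.0
6 98 -27.9 -29.4 7.0
8 103 -27.9 -29.3 8.0
10 102 -28.1 -29.1 8.0
12 97 -28.8 -30.2 7.0
14 113 -28.9 -30.2 8.0
16 115 -28.9 -30.6 8.0
18 116 -28.8 -30.1 8.0
20 141 -28.8 -30.5 9.0
22 184 -27.2 -30.4 10.0
24 295 -21.8 -27.9 7.0
```

Emit:
step_arm(commands=[2,0.3,0,0,0,0,0,4,0.6,0,0,0,0,0,5.2,0.8,0,0,0,0,0,5.6,0.8,0.5,0,0,0,0,5.6,0.8,2,0,0,0,0,5.6,0.8,3.5,0,0,0,0,5.6,0.8,4.3,0,0,0,0,5.6,0.8,4.3,0,0,0,0,5.6,0.8,4.3,0,0,0,0,5.6,0.8,4.3,0,0,0,0])

```text
clock: 7.75
eef_pos: [615.0, -155.8, 221.1]
tool_rot: [3.14, -0.001, 0.799]
force: [0.7, 0.5, -0.2]
width: 51.1
gripper_force: 62.5
```

```bash
python3 - <<'E'
from h import *
go([614.5,-153.2,190],0.8); print(ctrl.read_state()["force"])
d=grab("side"); h=d["image"][100:240,230:430]; cv2.imwrite("pics/s2.png",cv2.cvtColor(cv2.resize(h,None,fx=4,fy=4,interpolation=2),cv2.COLOR_RGB2BGR))
E
```

```text
shift cm [ 0.15 -0.22  3.11] turn [ 0.0013 -0.0007 -0.0014] at [ 615.  -155.8  221.1] [ 3.1403e+00 -7.0000e-04  7.9860e-01]
[ 0.65293103  0.53768229 -0.24474918]
```

View pics/s2.png

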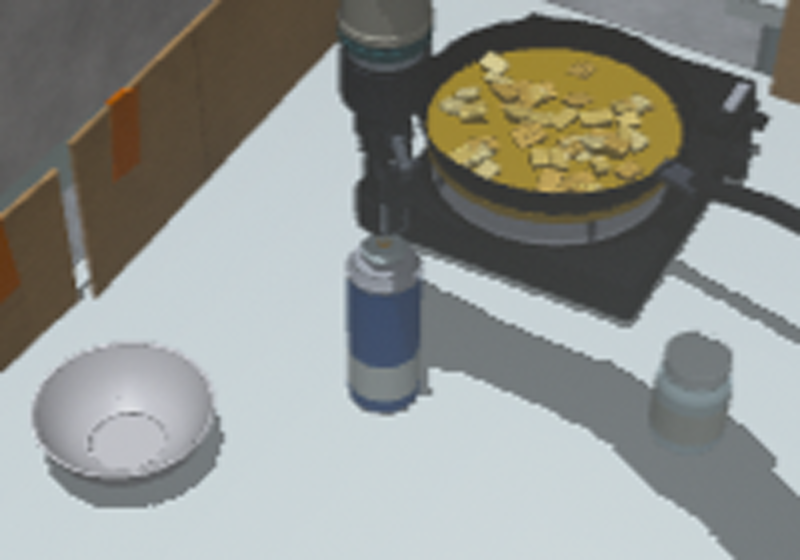

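The side crop shows the held cap hanging just above the upright can's collar at about (385,240), with nothing touching. I will correct by 2-3 mm and come down closer.

Emit:
step_arm(commands=[0.15,-0.2,0,0,0,0,0,0.15,-0.2,0.8,0,0,0,0,0.15,-0.2,1.6,0,0,0,0,0.15,-0.2,2,0,0,0,0,0.15,-0.2,2,0,0,0,0,0.15,-0.2,2,0,0,0,0])

```text
clock: 8.4
eef_pos: [614.2, -153.2, 200.1]
tool_rot: [-3.141, 0.0, 0.799]
force: [0.2, -0.4, -1.5]
width: 51.0
gripper_force: 62.5
```

```bash
python3 - <<'E'
from h import *
go([614.5,-153.2,187],0.8); d=grab("wrist"); P=cloud(d)
m=(P[...,2]>155)&(P[...,2]<166)&(np.hypot(P[...,0]-614,P[...,1]+153.7)<42); Q=P[m]
print(len(Q),Q.mean(0)); A=Q[:,:2][np.hypot(Q[:,0]-614,Q[:,1]+153.7)>30]
B=np.c_[2*A,np.ones(len(A))]; print(np.linalg.lstsq(B,(A**2).sum(1),rcond=None)[0][:2], A.min(0),A.max(0))
go([614.5,-153.2,187],0.8)
E
python3 c.py | tail -8
```

```text
shift cm [0.02 0.02 1.31] turn [-0.0002  0.0002 -0.0013] at [ 614.2 -153.2  200.1] [-3.1413e+00  2.0000e-04  7.9870e-01]
1543 [ 627.72210772 -139.54172976  161.9782779 ]
[ 614.06301311 -153.73225796] [ 582.56261433 -183.67531629] [ 648.46202376 -119.33378786]
shift cm [0.01 0.01 1.33] turn [ 0.0001 -0.0001 -0.0013] at [ 614.3 -153.2  200.3] [ 3.1414e+00 -1.0000e-04  7.9870e-01]
10 87 -28.2 -29.6 7.0
12 96 -28.9 -30.2 7.0
14 113 -29.0 -30.4 7.0
16 112 -29.0 -30.2 8.0
18 112 -28.9 -30.7 8.0
20 137 -28.8 -30.1 8.0
22 180 -27.1 -30.4 9.0
24 282 -22.1 -28.0 7.0
```

Aligned to within a millimetre. Pressing now in small steps.

Emit:
step_arm(commands=[0,0,0.4,0,0,0,0,0,0,0.8,0,0,0,0,0,0,1.2,0,0,0,0,0,0,1.5,0,0,0,0,0,0,1.5,0,0,0,0,0,0,1.5,0,0,0,0])

```text
clock: 9.1
eef_pos: [614.2, -153.0, 185.2]
tool_rot: [-3.141, 0.0, 0.799]
force: [0.0, 0.6, -0.0]
width: 51.2
gripper_force: 62.6
```

Emit:
step_arm(commands=[0,0,0.1,0,0,0,0,0,0,0.2,0,0,0,0,0,0,0.3,0,0,0,0,0,0,0.3,0,0,0,0,0,0,0.3,0,0,0,0])

```text
clock: 9.6
eef_pos: [614.8, -153.0, 183.5]
tool_rot: [3.14, -0.001, 0.799]
force: [-2.4, 0.7, 5.7]
width: 51.0
gripper_force: 63.1
```

Emit:
step_arm(commands=[0,0,0.1,0,0,0,0,0,0,0.2,0,0,0,0,0,0,0.3,0,0,0,0,0,0,0.3,0,0,0,0])

```text
clock: 10.0
eef_pos: [614.3, -153.3, 179.3]
tool_rot: [3.141, -0.0, 0.799]
force: [-0.1, 1.2, -2.0]
width: 51.5
gripper_force: 62.7
```

Emit:
step_arm(commands=[0,0,0.1,0,0,0,0,0,0,0.2,0,0,0,0,0,0,0.3,0,0,0,0,0,0,0.3,0,0,0,0])

```text
clock: 10.4
eef_pos: [614.2, -152.8, 176.6]
tool_rot: [-3.141, -0.0, 0.799]
force: [-1.1, 0.9, 4.2]
width: 51.1
gripper_force: 63.3
```

Emit:
step_arm(commands=[0,0,0.1,0,0,0,0,0,0,0.2,0,0,0,0,0,0,0.3,0,0,0,0,0,0,0.3,0,0,0,0,0,0,0.3,0,0,0,0])

```text
clock: 10.9
eef_pos: [614.7, -152.8, 176.5]
tool_rot: [3.14, -0.001, 0.799]
force: [-5.8, 2.9, 19.5]
width: 50.8
gripper_force: 64.9
```

Emit:
step_arm(commands=[0,0,0.1,0,0,0,0,0,0,0.1,0,0,0,0,0,0,0.1,0,0,0,0,0,0,0.1,0,0,0,0,0,0,0.1,0,0,0,0,0,0,0.1,0,0,0,0,0,0,0.1,0,0,0,0,0,0,0.1,0,0,0,0])

```text
clock: 11.7
eef_pos: [614.9, -152.8, 176.6]
tool_rot: [3.139, -0.002, 0.799]
force: [-6.4, 2.4, 25.5]
width: 51.0
gripper_force: 65.5
```

```bash
python3 - <<'E'
from h import *
d=grab("side"); h=d["image"][125:215,270:390]; cv2.imwrite("pics/s3.png",cv2.cvtColor(cv2.resize(h,None,fx=6,fy=6,interpolation=2),cv2.COLOR_RGB2BGR))
d=grab("wrist"); P=cloud(d)
for lo,hi in((155,166),(200,212)):
    m=(P[...,2]>lo)&(P[...,2]<hi)&(np.hypot(P[...,0]-614,P[...,1]+153.7)<37); Q=P[m]
    A=Q[:,:2] if lo>190 else Q[:,:2][np.hypot(Q[:,0]-614,Q[:,1]+153.7)>30]
    if lo<190: print("seam",np.linalg.lstsq(np.c_[2*A,np.ones(len(A))],(A**2).sum(1),rcond=None)[0][:2],Q[:,2].mean())
    else: print("cap top z",np.median(Q[np.hypot(Q[:,0]-614,Q[:,1]+153.7)<22][:,2]))
s=ctrl.read_state(); print(s["eef_pos"],s["force"],s["tool_rot"])
E
python3 c.py
```

```text
seam [ 615.01019005 -153.38997706] 161.97803721026418
cap top z 205.48566218421246
[ 614.94057672 -152.76137464  176.53309631] [-6.22695973  2.30890494 25.16536503] [ 3.13940820e+00 -1.84849942e-03  7.98693205e-01]
-28 3 -26.7 -26.9 71.0
-26 15 -28.7 -29.4 34.0
-24 76 -29.3 -30.4 9.0
-22 81 -29.4 -31.0 7.0
-20 102 -29.3 -30.8 7.0
-18 81 -29.2 -30.6 8.0
-16 116 -29.1 -30.8 7.0
-14 106 -28.5 -30.7 8.0
-12 90 -28.4 -29.4 7.0
-10 95 -28.4 -30.1 7.0
-8 93 -28.4 -29.5 7.0
-6 102 -28.4 -29.5 8.0
-4 97 -28.4 -29.7 7.0
-2 98 -28.3 -29.9 7.0
0 107 -28.4 -29.6 8.0
2 106 -28.4 -29.5 8.0
4 113 -28.3 -29.4 7.0
6 97 -28.2 -29.3 7.0
8 111 -28.1 -29.4 7.0
10 90 -28.5 -30.2 8.0
12 95 -29.2 -31.1 8.0
14 116 -29.2 -30.8 7.0
16 117 -29.1 -30.7 7.0
18 116 -29.1 -30.8 8.0
20 134 -29.0 -30.8 9.0
22 193 -27.4 -30.3 9.0
24 290 -21.9 -28.5 7.0
```

View pics/s3.png

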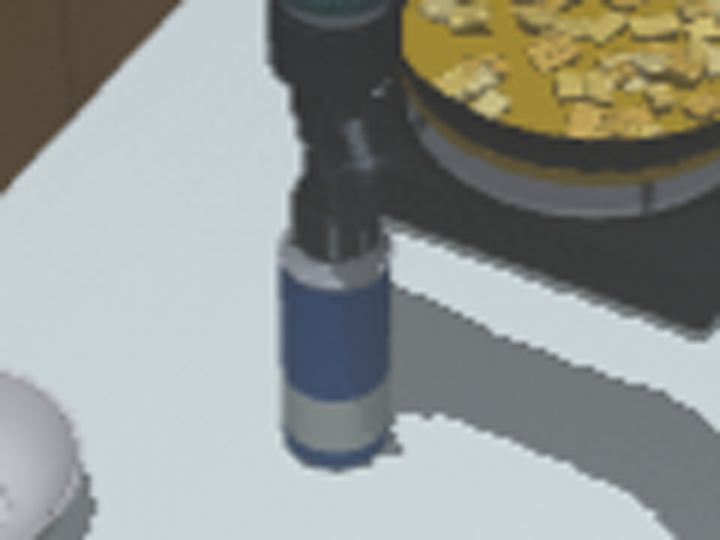

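The side crop shows the black cap seated on the shoulder at about (335,250), with the can upright and the fingers on the cap. The cap's top measures about 206 mm, and the push is steady at 25 N.

```bash
python3 -c "from cell import ctrl; print(ctrl.finish_job())"
```

```text
the job is handed in; nothing more can be done
None
```

I pressed the cap on past the click to the hard stop and handed the job in with the fingers gripping it, bearing down at about 25 N, the cartridge upright and the bystanders not touched; no verdict came back.

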